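Bleed the de-airing chamber and crack its stuck lid

ROBOT

A 6-joint arm with a two-finger parallel gripper is mounted at the origin on the work surface. World frame = base frame: x ahead of the robot, y to its left, z up, the work surface at z = 0. Lengths are in m, angles in degrees, forces in N, time in s.
With the tool pointing down it reaches from about 0.3 to 0.75 m from the base axis. Payload 8.5 kg.
Tool frame: the origin (TCP) lies midway between the tips of the shut fingers; the grasp point (between the pads) lies 19 mm behind it; z points along the fingers, y is the direction in which the jaws open and shut (so a half turn about z gives the same grasp; the last joint's range is limited). The gripper opens to 85 mm and grips with 20 to 120 N. Pads are 22 mm wide; open, the fingers measure 114 mm over their backs; the gripper's body (76 mm by 85 mm) begins 54 mm behind the grasp point. The pads swing forward as they close: fully open they stand 13 mm farther back than shut.
Start: joints at [-80.747, 21.807, 74.336, -0, 83.858, -12.336], TCP at [0.202, -0.511, 0.231] pointing down, gripper open.
Joint ranges: [-178.18, 178.18], [-50.72, 133.34], [12.68, 142.11], [-81.47, 261.47], [9.98, 163.14], [-165.26, 165.26]. Speed limits (degrees/s): [136.94, 136.94, 180, 180, 180, 180].

INTERFACE

Orientations are given as a 3x3 rotation matrix whose columns are the frame's x, y, z axes.
In Python, from rig import status, eyes, env gives the robot as it stands. The module is installed in compiled form; this text tells all that it offers.
- The arm moves only by the tool play_rows, never from a script. Its argument "targets" is text: rows parted by semicolons, each of 5 numbers parted by spaces: the shift along the tool's x, y, z in m, then the turn about the tool's z in rad, then the closure, from 0 (fully open) to 1 (shut). A call has 1 to 5 rows; each row is the pose to reach, as a shift and turn from the pose commanded when the call began, along the tool's axes at that moment; what a row does not reach only later rows make up. A row lasts 1/10 s, in which the tool goes at most 50 mm and 8.59 degrees, less where a joint would pass 70% of its speed; a pose out of reach is approached as far as the arm can. A call with a gripper value outside its range is refused whole. The fingers move at their own pace and stop on an object; "force" is the grip in N (left out, the last holds). Time passes only in rows, so rows that repeat a pose let the fingers close. It gives the time, the measured TCP pose, the force and the opening at its end, in the units of the state.
- status.observe(): the state, without advancing time (a new reading comes with each control period).
- eyes.get_image(name): name is "scene" or "top" or "wrist"; returns a dict with "pixels" (420x560x3 uint8, red, green, blue), "range_z" (420x560 float32, m along the optical axis (not along the pixel's ray), 0 where there is no reading), "mtx" (3x3 intrinsics, pixels), "k1" (the pictures are not rectified: a ray, as slopes to the right and down, at radius r is drawn at 1 + k1 r^2 times it, then the intrinsics apply), "world_to_cam" (4x4, takes a point from world to camera coordinates); the wrist camera has in their place "T_tool_cam" (4x4, takes a point from camera to tool coordinates, whose origin is the TCP and whose axes are the flange's). Camera axes: x right, y up, looking along -z (the intrinsics and any distortion apply to the point x, -y, -z); pixel columns grow to the right and rows downward; lengths in m; the calibration is good to about 2 mm. A picture is of the moment at which its call begins: read the wrist's pose just before it.
- env.close_job(): hands the job in, once; it reports no verdict.
The state is a dict: "time_s": time; "q": joint angles; "qvel": joint speeds; "joint_efforts": joint torques, N m; "position": TCP position; "tool_rot": TCP orientation; "ft_force": force on the tool from outside, world axes, zero at the start; "wrist_torque": the same for the moment, N m; "grip_width": finger opening in m.
Only numpy, scipy, OpenCV 4.12 (cv2) and the standard library are available. Lean on these libraries where they do the work, as an engineer would, in place of code of your own. Each camera call takes 0.05 s, during which the arm holds its last target.

TASK

In the pottery studio, with the vacuum chamber's lid still shut, slide the black bleed slider until its white line stands at the yellow marker. Then pull the lid up by its red handle until the sticky seal lets go and keep its front edge about 2 cm open, never letting it fly up past 5 cm; finish while still holding the lid there in the gripper, the slider still at the marker. Leave the other pottery things where they stand.

Things in the scene. Friction and masses are not known exactly. Their poses are not given: they have to be found in the camera images.
- chamber: Fixed blue open-topped vacuum chamber, 220 x 220 x 110 mm high, walls 10 mm; origin under its centre at table level, z up, front faces -x. On its -y side a grey valve block, 190 (x) x 78 x 90 mm high, centred at x -25, y -195 mm in this frame; on it an aluminium track along x, 34 mm wide, 165 mm long, top 102 mm above the table. A gauge sticks out of the block's front.
- lid: Aluminium lid with clear window, 224 x 228 x 12 mm, 0.35 to 0.7 kg. Origin on its hinge, which runs along the chamber's y at x 110, z 111 mm in the chamber's frame; shut, its axes match the chamber's and it reaches to -x; the front swings up. The sticky seal takes about 10 to 13 N at the handle, besides about 3 N of weight, to break; its pull fades to nothing over 7 mm of rise. Let go, it falls.
- lid_bar (a point): Middle of the lid's red handle, a round bar 12 mm thick and 100 mm long along the lid's y, on a post at each end; axis 38 mm above the lid's upper face (32 mm free below it), at (-195, 0, 50) mm in the lid's frame, (-85, 0, 161) mm in the chamber's when shut. Can be pinched from above with the fingers closing along the chamber's x.
- lid_edge (a point): Underside of the lid at the middle of the front edge, at (-220, 0, 0) mm in the lid's frame. When shut it is 111 mm above the table; how far it has risen above that is how far the lid is open.
- vent (a joint): Travel of the black bleed slider along its track, 0 (end nearest the chamber's front, -x) to 0.11 m, growing along the chamber's +x axis. Moves against about 2 N of friction and stays where it is left.
- vent_top (a point): Centre of the top face of the black bleed slider, a block 20 mm along the track (chamber's x), 28 mm across it and 38 mm high, with a white line across the middle; the top is 140.5 mm above the table.
- marker: Small fixed yellow marker clip, 8 x 18 x 6 mm with a 12 mm wide flag down the block's outer side, on the valve block beside the track on its outer side, tip towards the track. Its axes are parallel to the chamber's; its origin, on the block's top, has the x at which the slider's white line must stand.
- glaze_jar: Bystander: closed glaze jar with black cap, 56 mm across, 65 mm high; origin under its centre.
- cup: Bystander: clear measuring cup, 72 mm across, 90 mm high; origin under its centre.
- brush: Bystander: brush 200 mm long lying on the table; origin on its underside.
- modelling_tool: Bystander: wooden modelling stick, 150 mm long, 12 mm thick, lying on the table; origin on its underside.
- bud_vase: Bystander: small white vase, 84 mm across, 115 mm high, standing beside the valve block; origin under its centre.
- bowl: Bystander: terracotta bowl, 110 mm across, 45 mm high; origin under its centre.
- tile: Bystander: blue test tile, 60 x 60 x 8 mm, lying flat; origin under its centre.

How it is judged (in metres and radians):
On the way, in this order (a step that is already met when the one before it is completed fails the run):
1. the slider's white line is within 5 mm of the marker while the lid is still shut (x of vent_top in the frame of marker between -0.005 and 0.005 m and z of lid_edge in the frame of chamber below 0.114 m), for 0.2 s.
2. the lid has come off its seal, front edge more than 10 mm open, the slider still at the marker (x of vent_top in the frame of marker between -0.005 and 0.005 m and z of lid_edge in the frame of chamber above 0.121 m), for 0.2 s.
At the end, for the whole second after the job is handed in: The gripper's fingers hold the lid still (more than 1 N of contact), its front edge 12 to 30 mm above shut, with no loose thing propping it, and the slider's white line is within 5 mm of the marker (x of vent_top in the frame of marker between -0.005 and 0.005 m and z of lid_edge in the frame of chamber between 0.123 and 0.141 m and contact force between the fingers and lid above 1 N and angular speed of lid below 0.1 rad/s and contact force between each of glaze_jar, cup, brush, modelling_tool, bud_vase, bowl, tile and lid below 0.2 N); the arm keeps its last pose, push and grip.
It fails at once if the lid flies up: front edge more than 50 mm open (z of lid_edge in the frame of chamber above 0.161 m).
It fails at once if the lid is pulled open while the slider is not at the marker (z of lid_edge in the frame of chamber above 0.119 m and not (x of vent_top in the frame of marker between -0.008 and 0.008 m)).
It fails at once if one of the other pottery things is pushed away (more than 30 mm) (distance of any of glaze_jar, cup, brush, modelling_tool, bud_vase, bowl, tile from where it was at the start of the episode above 0.03 m).
It also fails if it takes over 48 s, if anything falls off the work surface, if the arm or the gripper's body presses on something with over 40 N, if the wrist force passes 120 N, or if a joint passes its speed limit or range.

## Working session

There is one attempt and no reset: what is moved stays moved. The work goes in short steps, Python scripts to look and compute and a tool call to move; the robot and the scene stay as the last step left them, time stands still between calls to the robot, and variables do not carry over. Pictures are saved under pics/ and viewed, and the job is handed in when it is done.

Besides the shell and the picture viewer there is one more tool, called after "Request:" as name(argument=value, ...) on one line, values as JSON. play_rows: Moves the arm, as the interface text tells. Its arguments: {"type":"object","properties":{"targets":{"type":"string"},"force":{"type":"number"}},"required":["targets"]}

```bash
mkdir -p pics; cat > h.py <<'E'
import numpy as np, cv2
from rig import status, eyes, env
def snap(n,f):
    s=status.observe(); d=eyes.get_image(n); cv2.imwrite('pics/'+f,cv2.cvtColor(d['pixels'],cv2.COLOR_RGB2BGR)); 
    np.savez('pics/'+f[:-4]+'.npz',pos=s['position'],rot=s['tool_rot'],**d); return s,d
def camT(d):  # cam->world
    if 'world_to_cam' in d: return np.linalg.inv(d['world_to_cam'])
    T=np.eye(4);T[:3,:3]=d['rot'];T[:3,3]=d['pos'];return T@d['T_tool_cam']
def rays(d,uv):
    uv=np.asarray(uv,float).reshape(-1,1,2)
    p=cv2.undistortPoints(uv,d['mtx'],np.array([float(d['k1']),0,0,0])).reshape(-1,2)
    T=camT(d); return T[:3,3], np.c_[p[:,0],-p[:,1],-np.ones(len(p))]@T[:3,:3].T
def onplane(d,uv,z):
    o,r=rays(d,uv); return o+r*((z-o[2])/r[:,2])[:,None]
def bydepth(d,uv):
    o,r=rays(d,uv); uv=np.asarray(uv).reshape(-1,2).astype(int)
    return o+r*d['range_z'][uv[:,1],uv[:,0]][:,None]
E
python3 - <<'E'
from h import *
for n in('scene','top','wrist'): s,d=snap(n,n+'0.png')
print(s['time_s'],s['position'],s['tool_rot'],s['ft_force'],s['grip_width'])
E
```

```text
0.1 [ 0.20233287 -0.51114821  0.23077482] [[ 9.29859051e-01  3.67915905e-01 -1.77877574e-04]
 [ 3.67915810e-01 -9.29858176e-01  1.31524829e-03]
 [ 3.18499849e-04 -1.28843950e-03 -9.99999119e-01]] [ 0.08309493 -0.54058169  0.03837682] 0.08517038518709318
```

View pics/scene0.png

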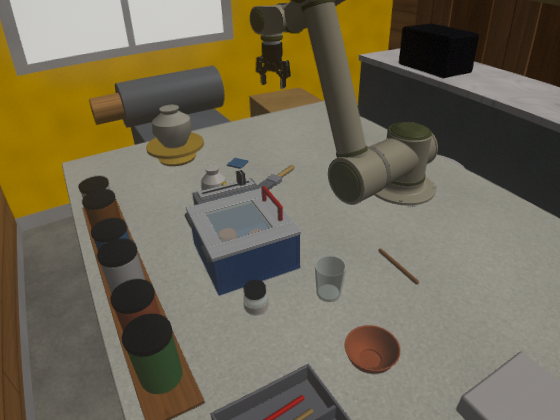

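View pics/top0.png

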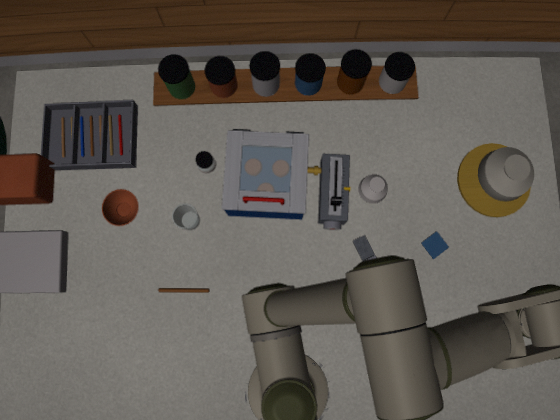

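View pics/wrist0.png

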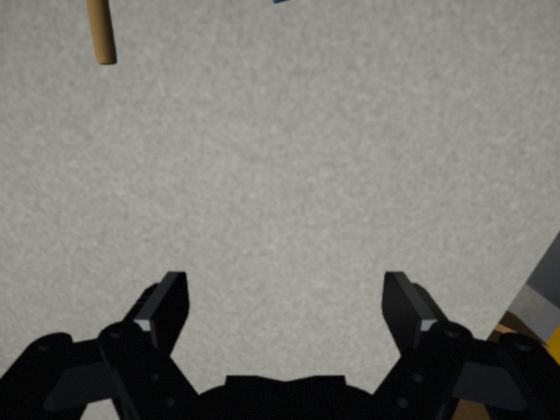

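The top picture has the chamber at about (266,175), the red bar at (264,200), the valve block at (335,188), a yellow bit at (347,188) and the vase at (373,188). I'll enlarge it and measure.

```bash
python3 - <<'E'
from h import *
d=dict(np.load('pics/top0.npz')); im=cv2.imread('pics/top0.png')
cv2.imwrite('pics/topz.png',cv2.resize(im[120:240,215:395],None,fx=4.4,fy=4.4,interpolation=cv2.INTER_CUBIC))
hsv=cv2.cvtColor(im,cv2.COLOR_BGR2HSV)
red=cv2.inRange(hsv,(0,150,100),(6,255,255))|cv2.inRange(hsv,(174,150,100),(180,255,255)); red[:, :235]=0; red[:,300:]=0; red[:185]=0;red[215:]=0
yel=cv2.inRange(hsv,(20,120,100),(35,255,255)); yel[:,:340]=0;yel[:,356:]=0;yel[:175]=0;yel[200:]=0
for n,m,z in(('red',red,.165),('yel',yel,.096)):
    v,u=np.nonzero(m); uv=np.c_[u,v]; print(n,len(u),u.min(),u.max(),v.min(),v.max()); P=onplane(d,uv,z); Q=bydepth(d,uv)
    print(P.mean(0),np.median(Q,0)); 
    if n=='red':
        r=cv2.minAreaRect(uv.astype(np.float32)); b=cv2.boxPoints(r); print(r); print(onplane(d,b,z))
print(onplane(d,[[336,202]],.1405),bydepth(d,[[336,202],[335,225],[373,188],[250,135],[300,135],[230,210],[300,210]]))
E
```

```text
red 111 243 282 197 202
[0.51987004 0.05031229 0.165     ] [0.51965509 0.05262399 0.16713382]
((262.47100830078125, 199.5511016845703), (39.15633010864258, 3.048412322998047), 3.012787342071533)
[[5.19731702e-01 1.03262169e-01 1.65000000e-01]
 [5.27864498e-01 1.02711853e-01 1.65000000e-01]
 [5.19358054e-01 6.77281652e-05 1.65000000e-01]
 [5.11246190e-01 7.26795351e-04 1.65000000e-01]]
yel 19 344 349 187 190
[ 0.55822736 -0.18094123  0.096     ] [ 0.55860896 -0.1818272   0.09523181]
[[ 0.51181399 -0.14411708  0.1405    ]] [[ 0.5121259  -0.14432282  0.13876177]
 [ 0.45924975 -0.14663954  0.06924023]
 [ 0.5522279  -0.25071465  0.11656245]
 [ 0.70917392  0.08331947  0.12913578]
 [ 0.70737808 -0.05539231  0.12203589]
 [ 0.50215765  0.14205892  0.11787349]
 [ 0.49597673 -0.04777479  0.12196322]]
```

View pics/topz.png

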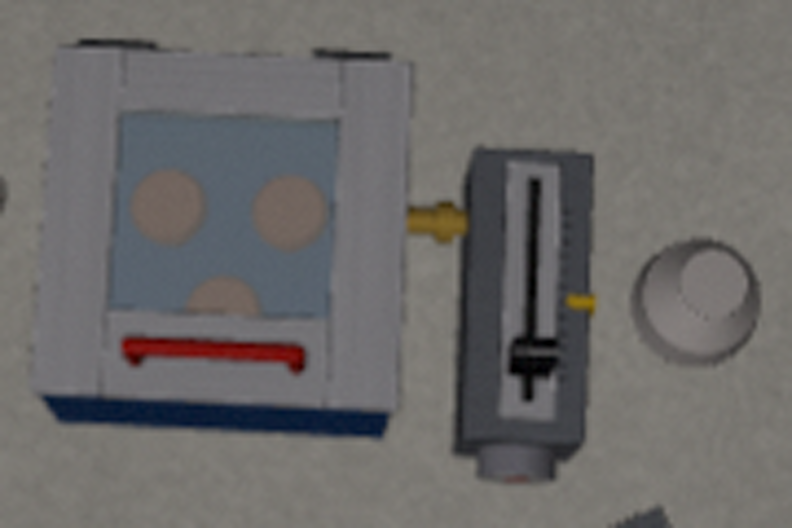

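```bash
cat >> h.py <<'E'
def delta(pos,yaw_y=None):
    s=status.observe(); R=np.array(s['tool_rot']); d=R.T@(np.array(pos)-s['position'])
    t=0
    if yaw_y is not None:
        a=np.degrees(np.arctan2(R[1,1],R[0,1])); t=-(yaw_y-a); t=(t+90)%180-90
    print('shift',d.round(4),'turn',np.radians(t).round(4),'from',np.round(s['position'],4),'t',s['time_s'],'F',np.round(s['ft_force'],2),'w',s['grip_width'])
E
python3 - <<'E'
from h import *
delta((.50,-.144,.27),-4.6)
d=np.load('pics/wrist0.npz');print(d['T_tool_cam'],d['mtx'],d['k1'])
E
```

```text
shift [ 0.4119 -0.232  -0.0388] turn -1.1137 from [ 0.2023 -0.5112  0.2309] t 0.15 F [-0.11  0.05 -0.2 ] w 0.08549730200482893
[[ 1.08507258e-03  9.53303490e-01  3.02012051e-01  7.57080587e-02]
 [ 9.99999282e-01 -8.80922622e-04 -8.12170209e-04  8.52600528e-04]
 [-5.08195447e-04  3.02012715e-01 -9.53303761e-01 -1.42936761e-01]
 [ 0.00000000e+00  0.00000000e+00  0.00000000e+00  1.00000000e+00]] [[336.15137389   0.         285.07549116]
 [  0.         336.15137389 210.45775415]
 [  0.           0.           1.        ]] -0.04205259069581562
```

Request:
play_rows(targets="0.04 -0.02 -0.02 -0.11 0; 0.08 -0.045 -0.04 -0.22 0; 0.12 -0.07 -0.04 -0.34 0; 0.16 -0.09 -0.04 -0.45 0; 0.2 -0.115 -0.04 -0.56 0")

```text
time_s: 0.65
position: [0.3469, -0.3295, 0.2713]
tool_rot: [[0.589, 0.808, 0.0], [0.808, -0.589, -0.0], [0.0, 0.0, -1.0]]
ft_force: [0.4, -0.0, 0.2]
grip_width: 0.0855
```

```bash
python3 - <<'E'
from h import *
delta((.50,-.144,.27),-4.6)
E
```

```text
shift [0.2401 0.0145 0.0013] turn -0.5496 from [ 0.3469 -0.3295  0.2713] t 0.65 F [ 0.42 -0.03  0.24] w 0.08554344941431126
```

Request:
play_rows(targets="0.045 0.003 0 -0.11 0; 0.09 0.006 0 -0.22 0; 0.14 0.009 0 -0.33 0; 0.19 0.012 0 -0.44 0; 0.24 0.0145 0 -0.55 0")

```text
time_s: 1.15
position: [0.5006, -0.1444, 0.2712]
tool_rot: [[0.079, 0.997, -0.0], [0.997, -0.079, 0.0], [0.0, -0.0, -1.0]]
ft_force: [0.7, -1.3, 0.0]
grip_width: 0.0852
```

Request:
play_rows(targets="0 0 0 0 0; 0 0 0 0 0")

```text
time_s: 1.35
position: [0.4999, -0.1455, 0.271]
tool_rot: [[0.082, 0.997, -0.001], [0.997, -0.082, 0.0], [0.0, -0.001, -1.0]]
ft_force: [0.3, -0.6, 0.6]
grip_width: 0.0855
```

```bash
python3 - <<'E'
from h import *
s,d=snap('wrist','w1.png');print(s['time_s'],s['position'],s['qvel'])
E
```

```text
1.35 [ 0.49991223 -0.14552155  0.27095051] [-2.91362092 -0.55445901  0.59463132 -0.11263237 -0.02754631  0.07200243]
```

View pics/w1.png

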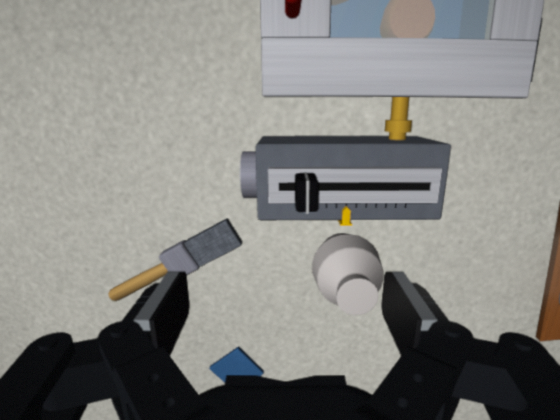

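The wrist picture shows the slider at (307,190) with its white line, the marker at (346,216), the block between columns 258 and 448, and the vase at (350,275).

```bash
python3 - <<'E'
from h import *
im=cv2.imread('pics/w1.png'); cv2.imwrite('pics/w1z.png',cv2.resize(im[130:235,240:460],None,fx=3.6,fy=3.6,interpolation=cv2.INTER_CUBIC))
d=dict(np.load('pics/w1.npz'));hsv=cv2.cvtColor(im,cv2.COLOR_BGR2HSV)
yel=cv2.inRange(hsv,(20,150,100),(35,255,255)); yel[:203]=0;yel[232:]=0;yel[:,:330]=0;yel[:,360:]=0
v,u=np.nonzero(yel); print('yel',len(u),u.min(),u.max(),v.min(),v.max()); 
for r in range(v.min(),v.max()+1): 
    w=u[v==r]; print(r,w.min(),w.max(),onplane(d,[[w.mean(),r]],.096)[0].round(4),bydepth(d,[[int(w.mean()),r]])[0].round(4))
# bright plate corners
g=im[:,:,1].astype(int); print(g[180,295:322],g[195,295:322],g[205,295:322])
pl=(im.min(2)>110).astype(np.uint8); pl[:160]=0;pl[210:]=0;pl[:,:262]=0;pl[:,445:]=0
v,u=np.nonzero(pl); r=cv2.minAreaRect(np.c_[u,v].astype(np.float32)); b=cv2.boxPoints(r); print(b, onplane(d,b,.102).round(4))
for p in([307,178],[307,190],[312,190]): print(p,onplane(d,[p],.1405),bydepth(d,[p]))
E
```

```text
yel 165 339 351 206 225
206 346 346 [ 0.5573 -0.1707  0.096 ] [ 0.5583 -0.1726  0.0899]
207 344 347 [ 0.5568 -0.1717  0.096 ] [ 0.5565 -0.172   0.095 ]
208 343 348 [ 0.5568 -0.1727  0.096 ] [ 0.5561 -0.1724  0.0969]
209 343 349 [ 0.5572 -0.1738  0.096 ] [ 0.5572 -0.1737  0.0963]
210 342 349 [ 0.5567 -0.1748  0.096 ] [ 0.556  -0.1743  0.0972]
211 342 350 [ 0.5572 -0.1759  0.096 ] [ 0.5572 -0.176   0.0957]
212 342 350 [ 0.5571 -0.1769  0.096 ] [ 0.5572 -0.1771  0.0954]
213 342 350 [ 0.5571 -0.178   0.096 ] [ 0.5571 -0.1779  0.0961]
214 342 350 [ 0.5571 -0.179   0.096 ] [ 0.5571 -0.1791  0.0957]
215 342 349 [ 0.5566 -0.18    0.096 ] [ 0.5559 -0.1796  0.0971]
216 342 349 [ 0.5565 -0.1811  0.096 ] [ 0.5559 -0.1808  0.0967]
217 342 349 [ 0.5565 -0.1821  0.096 ] [ 0.5559 -0.1819  0.0966]
218 342 349 [ 0.5565 -0.1832  0.096 ] [ 0.5559 -0.1829  0.0967]
219 341 349 [ 0.556  -0.1842  0.096 ] [ 0.5559 -0.1842  0.0962]
220 341 349 [ 0.5559 -0.1853  0.096 ] [ 0.5556 -0.1846  0.0978]
221 339 349 [ 0.5549 -0.1863  0.096 ] [ 0.5548 -0.186   0.0966]
222 340 350 [ 0.5559 -0.1874  0.096 ] [ 0.5557 -0.18
[... 271 characters left out ...]
8   9
   8   8   9  28  75 129 160 167 166] [ 55  15  13  15  15  17  14  14  15  17  55 120 155 132  66  22  16  13
  13  13  10  12  23  66 125 160 171] [ 47  21  16  13  14  14  14  12  16  22  60 124 155 127  57  17  15  15
  13  12  12  14  19  47  75  89  91]
[[267. 168.]
 [444. 168.]
 [444. 209.]
 [267. 209.]] [[ 0.4835 -0.1256  0.102 ]
 [ 0.6501 -0.1387  0.102 ]
 [ 0.6526 -0.1796  0.102 ]
 [ 0.4796 -0.1656  0.102 ]]
[307, 178] [[ 0.51843011 -0.12969291  0.1405    ]] [[ 0.51886215 -0.13165246  0.13154172]]
[307, 190] [[ 0.51779604 -0.1399097   0.1405    ]] [[ 0.51774223 -0.13960954  0.14167197]]
[312, 190] [[ 0.52197082 -0.14024758  0.1405    ]] [[ 0.52192772 -0.1400663   0.14120441]]
```

View pics/w1z.png

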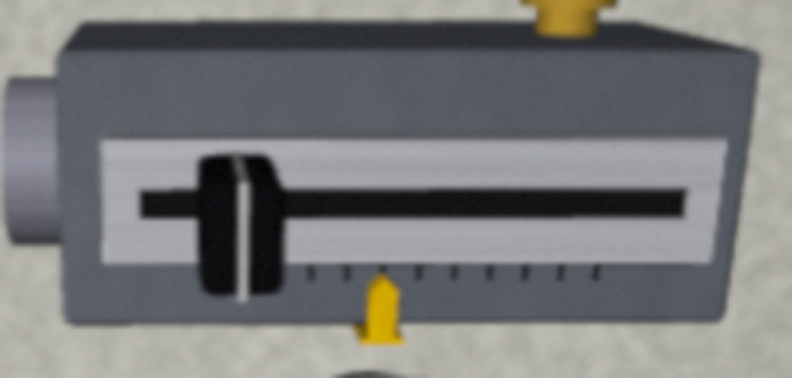

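```bash
python3 - <<'E'
from h import *
d=dict(np.load('pics/w1.npz')); print(onplane(d,[[307.1,197]],.1405))
delta((.517,-.1455,.112),-4.5)
E
```

```text
[[ 0.51750472 -0.14597914  0.1405    ]]
shift [0.0025 0.0175 0.159 ] turn -0.0059 from [ 0.4994 -0.1465  0.271 ] t 1.4 F [0.41 0.   0.62] w 0.08517044709957441
```

Request:
play_rows(targets="0.001 0.0175 0.03 0 0; 0.001 0.0175 0.07 0 0; 0.001 0.0175 0.11 0 0; 0.001 0.0175 0.14 0 0; 0.001 0.0175 0.159 0 0")

```text
time_s: 1.9
position: [0.5156, -0.148, 0.1101]
tool_rot: [[0.087, 0.996, -0.003], [0.996, -0.087, 0.001], [0.001, -0.003, -1.0]]
ft_force: [-0.7, -0.5, -0.6]
grip_width: 0.0859
```

Request:
play_rows(targets="0 0 0 0 0; 0 0 0 0 0;0 0 0 0 0")

```text
time_s: 2.2
position: [0.5176, -0.1477, 0.1138]
tool_rot: [[0.085, 0.996, 0.002], [0.996, -0.085, -0.001], [-0.001, 0.002, -1.0]]
ft_force: [-0.0, 0.4, -0.0]
grip_width: 0.0854
```

```bash
python3 - <<'E'
from h import *
s,d=snap('wrist','w2.png');snap('scene','s2.png');delta((.5175,-.1455,.112),-4.5)
im=cv2.imread('pics/s2.png');cv2.imwrite('pics/s2z.png',cv2.resize(im[130:290,160:360],None,fx=3.6,fy=3.6,interpolation=cv2.INTER_CUBIC))
E
```

```text
shift [ 0.0018 -0.0003  0.0016] turn -0.006 from [ 0.5176 -0.1473  0.1136] t 2.3 F [-0.07  0.13  0.36] w 0.08522030971263068
```

View pics/w2.png

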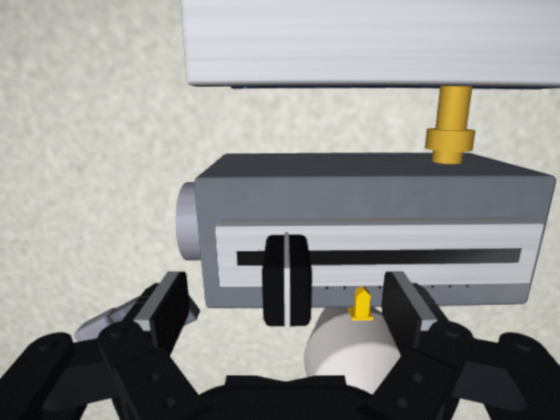

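View pics/s2z.png

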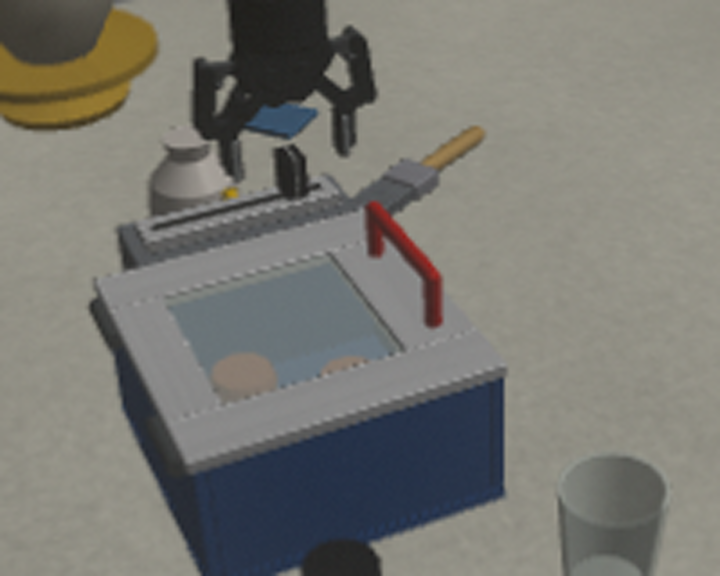

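The slider (col 287) sits centred between the fingers (165 to 405). Now I'll close the gripper.

Request:
play_rows(targets="0.001 0 0.001 0 0.5; 0.001 0 0.001 0 0.8; 0.001 0 0.001 0 1; 0.001 0 0.001 0 1; 0.001 0 0.001 0 1", force=25)

```text
time_s: 2.8
position: [0.5174, -0.1458, 0.1115]
tool_rot: [[0.084, 0.996, 0.0], [0.996, -0.084, -0.0], [-0.0, 0.0, -1.0]]
ft_force: [1.1, 0.2, 1.0]
grip_width: 0.0197
```

Request:
play_rows(targets="0 0 0 0 1; 0 0 0 0 1; 0 0 0 0 1; 0 0 0 0 1")

```text
time_s: 3.2
position: [0.5174, -0.1457, 0.1114]
tool_rot: [[0.084, 0.996, 0.0], [0.996, -0.084, -0.0], [-0.0, 0.0, -1.0]]
ft_force: [0.4, 1.3, 2.9]
grip_width: 0.0193
```

```bash
python3 - <<'E'
from h import *
delta((.5175,-.1455,.112),-4.5);s,d=snap('wrist','w3.png')
E
```

```text
shift [ 0.0003  0.0001 -0.0006] turn -0.0054 from [ 0.5174 -0.1457  0.1114] t 3.2 F [0.44 1.28 2.86] w 0.019343737303591717
```

View pics/w3.png

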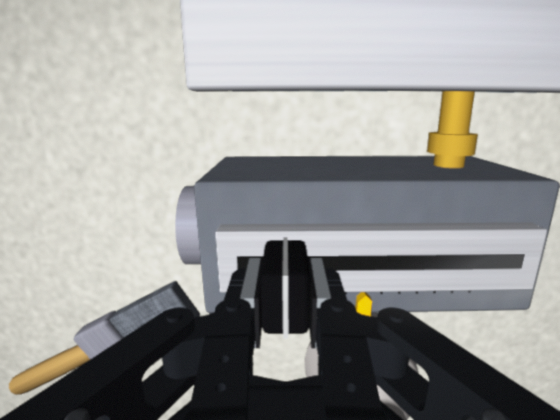

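```bash
python3 - <<'E'
from h import *
ex=np.array([np.cos(np.radians(-4.6)),np.sin(np.radians(-4.6))])
for f,r in(('w2',(285,322)),('w3',(290,315))):
    im=cv2.imread(f'pics/{f}.png');d=dict(np.load(f'pics/{f}.npz'));hsv=cv2.cvtColor(im,cv2.COLOR_BGR2HSV)
    yel=cv2.inRange(hsv,(20,150,100),(35,255,255)); yel[:r[0]]=0;yel[r[1]:]=0;yel[:,:340]=0;yel[:,385:]=0
    v,u=np.nonzero(yel);print(f,u.min(),u.max(),v.min(),v.max())
    for k in range(v.min(),v.max()+1,4):
        w=u[v==k];P=onplane(d,[[w.mean(),k]],.096)[0]; print(k,w.min(),w.max(),P.round(4),(P[:2]@ex).round(4))
d=dict(np.load('pics/w2.npz'));P=onplane(d,[[287.5,285],[287.5,320]],.1405);print(P,P[:,:2]@ex)
d=dict(np.load('pics/w2.npz'));P=onplane(d,[[220,226],[540,224],[183,83],[540,83]],.102);print(P)
print(np.array([.5174,-.1457])@ex)
E
```

```text
w2 348 372 287 319
287 359 363 [ 0.5563 -0.1699  0.096 ] 0.5681
291 356 367 [ 0.5565 -0.1724  0.096 ] 0.5685
295 355 370 [ 0.557 -0.175  0.096] 0.5693
299 355 369 [ 0.5567 -0.1775  0.096 ] 0.5692
303 355 369 [ 0.5567 -0.18    0.096 ] 0.5694
307 353 369 [ 0.5561 -0.1826  0.096 ] 0.569
311 349 370 [ 0.5553 -0.1851  0.096 ] 0.5683
315 351 371 [ 0.5561 -0.1878  0.096 ] 0.5693
319 352 372 [ 0.5566 -0.1905  0.096 ] 0.5701
w3 355 371 292 314
292 362 362 [ 0.5561 -0.1695  0.096 ] 0.5679
296 357 368 [ 0.5563 -0.172   0.096 ] 0.5683
300 356 371 [ 0.5569 -0.1746  0.096 ] 0.5691
304 356 371 [ 0.5568 -0.1771  0.096 ] 0.5692
308 356 371 [ 0.5568 -0.1797  0.096 ] 0.5694
312 357 370 [ 0.5568 -0.1822  0.096 ] 0.5696
[[ 0.51826886 -0.13930974  0.1405    ]
 [ 0.51694952 -0.15540901  0.1405    ]] [0.52777194 0.527748  ]
[[ 0.48648575 -0.12624588  0.102     ]
 [ 0.6461313  -0.1389815   0.102     ]
 [ 0.4796703  -0.05933205  0.102     ]
 [ 0.63680735 -0.07136711  0.102     ]]
0.5274183749879771
```

Request:
play_rows(targets="0 0.008 0 0 1; 0 0.017 0 0 1; 0 0.026 0 0 1; 0 0.035 0 0 1; 0 0.0416 0 0 1")

```text
time_s: 3.75
position: [0.5599, -0.1491, 0.1114]
tool_rot: [[0.084, 0.996, 0.0], [0.996, -0.084, 0.0], [0.0, 0.0, -1.0]]
ft_force: [-2.6, 1.6, 7.3]
grip_width: 0.0194
```

Request:
play_rows(targets="0 0 0 0 1; 0 0 0 0 1; 0 0 0 0 1")

```text
time_s: 4.05
position: [0.5596, -0.1491, 0.1115]
tool_rot: [[0.084, 0.996, 0.001], [0.996, -0.084, 0.0], [0.0, 0.001, -1.0]]
ft_force: [2.1, 2.8, 3.6]
grip_width: 0.0195
```

```bash
python3 - <<'E'
from h import *
delta((.5591,-.149,.112),-4.5);s,d=snap('wrist','w4.png')
print(np.dot(s['position'][:2],[np.cos(np.radians(-4.6)),np.sin(np.radians(-4.6))]))
E
```

```text
shift [ 0.0001 -0.0005 -0.0005] turn -0.0053 from [ 0.5596 -0.1491  0.1115] t 4.05 F [2.12 2.8  3.55] w 0.019520017536778757
0.5697226418013196
```

View pics/w4.png

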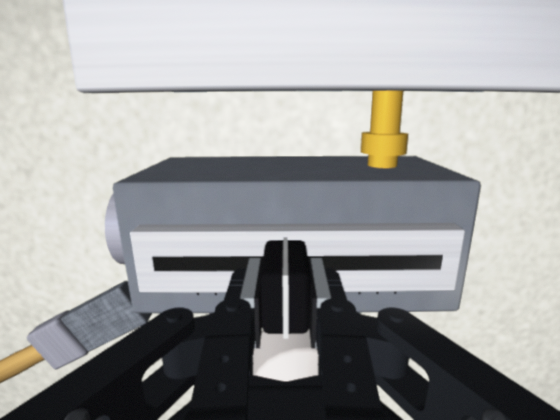

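Request:
play_rows(targets="0 0 0 0 0.6; 0 0 0 0 0.3; 0 0 0 0 0; 0 0 0 0 0; 0 0 -0.03 0 0")

```text
time_s: 4.6
position: [0.557, -0.1487, 0.1383]
tool_rot: [[0.084, 0.996, -0.007], [0.996, -0.084, 0.003], [0.003, -0.007, -1.0]]
ft_force: [0.1, 0.1, 0.9]
grip_width: 0.0854
```

Request:
play_rows(targets="0 0 -0.04 0 0; 0 0 -0.08 0 0; 0 0 -0.12 0 0; 0 0 -0.13 0 0; 0 0 -0.13 0 0")

```text
time_s: 5.1
position: [0.559, -0.1495, 0.2726]
tool_rot: [[0.084, 0.996, 0.003], [0.996, -0.084, -0.001], [-0.001, 0.003, -1.0]]
ft_force: [0.2, 0.1, -0.9]
grip_width: 0.0852
```

```bash
python3 - <<'E'
from h import *
s,d=snap('wrist','w5.png');print(s['time_s'],s['position'],s['qvel'])
im=cv2.imread('pics/w5.png'); cv2.imwrite('pics/w5z.png',cv2.resize(im[130:250,180:400],None,fx=3.6,fy=3.6,interpolation=cv2.INTER_CUBIC))
E
```

```text
5.1 [ 0.55902937 -0.14945351  0.27255472] [-7.02352249e-04  2.24943944e+00  4.24910492e+00  5.78987112e-02
 -1.71423916e+00  8.51119285e-02]
```

View pics/w5.png

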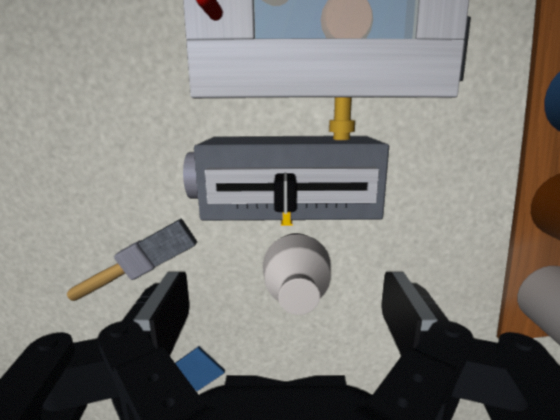

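View pics/w5z.png

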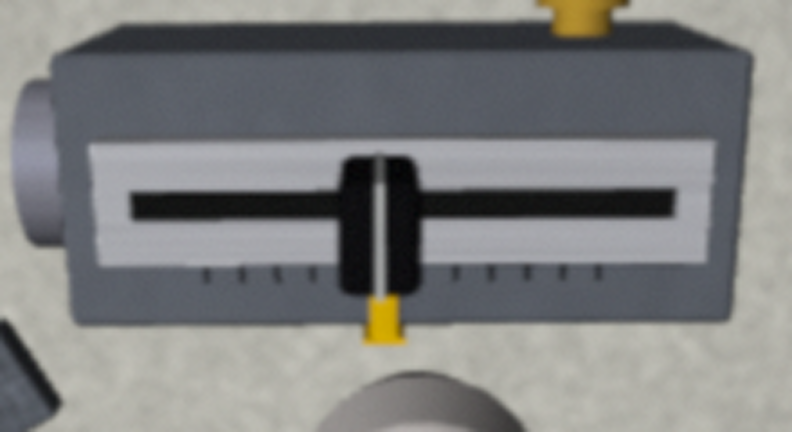

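The white line ends on the marker's tip (380 vs 383 in the enlargement, under 1 mm). Next is the handle.

```bash
python3 - <<'E'
from h import *
delta((.518,.051,.29),-4.6)
E
```

```text
shift [ 0.1961 -0.0573 -0.0193] turn -0.0038 from [ 0.5586 -0.1492  0.2707] t 5.15 F [ 0.43 -0.74 -0.88] w 0.0852781355820442
```

Request:
play_rows(targets="0.035 -0.01 -0.01 0 0; 0.075 -0.022 -0.019 0 0; 0.12 -0.035 -0.019 0 0; 0.165 -0.05 -0.019 0 0; 0.196 -0.057 -0.019 0 0")

```text
time_s: 5.65
position: [0.5167, 0.0533, 0.2884]
tool_rot: [[0.083, 0.997, -0.004], [0.997, -0.083, 0.001], [0.0, -0.004, -1.0]]
ft_force: [0.9, 0.3, -0.2]
grip_width: 0.0852
```

Request:
play_rows(targets="0 0 0 0 0; 0 0 0 0 0;0 0 0 0 0")

```text
time_s: 5.95
position: [0.5185, 0.05, 0.2892]
tool_rot: [[0.085, 0.996, -0.002], [0.996, -0.085, 0.0], [-0.0, -0.002, -1.0]]
ft_force: [-0.1, 0.3, 0.1]
grip_width: 0.0854
```

```bash
python3 - <<'E'
from h import *
s,d=snap('wrist','w6.png');print(s['time_s'],s['position'],np.abs(s['qvel']).max())
d=dict(np.load('pics/w6.npz'));im=cv2.imread('pics/w6.png');hsv=cv2.cvtColor(im,cv2.COLOR_BGR2HSV)
red=cv2.inRange(hsv,(0,150,60),(8,255,255))|cv2.inRange(hsv,(172,150,60),(180,255,255))
n,l,st,c=cv2.connectedComponentsWithStats(red);k=1+st[1:,4].argmax();print(st[k],c[k])
v,u=np.nonzero(l==k)
for r in np.linspace(v.min(),v.max(),9).astype(int):
    w=u[v==r];print(r,w.min(),w.max(),onplane(d,[[w.mean(),r]],.163)[0].round(4),bydepth(d,[[int(w.mean()),r]])[0].round(4))
E
```

```text
5.95 [0.51846497 0.04995507 0.2891661 ] 0.6067291352133485
[ 282  129   13  131 1595] [288.23949843 193.26520376]
129 286 289 [0.524  0.1069 0.163 ] [0.5236 0.1054 0.1416]
145 282 294 [0.5234 0.0945 0.163 ] [0.5234 0.095  0.1673]
161 282 294 [0.5224 0.0818 0.163 ] [0.5224 0.0826 0.168 ]
177 282 294 [0.5213 0.0688 0.163 ] [0.5213 0.0696 0.167 ]
194 282 294 [0.5201 0.0545 0.163 ] [0.5202 0.0558 0.1678]
210 283 294 [0.5194 0.0406 0.163 ] [0.5191 0.0419 0.1669]
226 283 294 [0.5183 0.0264 0.163 ] [0.518  0.0281 0.1677]
242 283 294 [0.5171 0.0117 0.163 ] [0.5168 0.0139 0.1681]
259 286 291 [ 0.5158 -0.0045  0.163 ] [ 0.5154 -0.0032  0.1655]
```

View pics/w6.png

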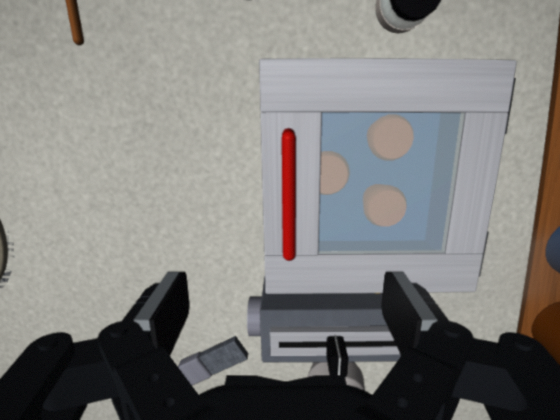

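The handle runs from (288,129) to (288,260) in the picture. Its top reads 0.167 m, which agrees with the given size, and its centre is at about (0.520, 0.050), yaw about -4.4°.

```bash
python3 - <<'E'
from h import *
delta((.520,.050,.143),-4.4)
E
```

```text
shift [0.0004 0.0017 0.1464] turn -0.0087 from [0.5186 0.0498 0.2894] t 6.0 F [ 0.03 -0.05  0.15] w 0.08530736025558737
```

Request:
play_rows(targets="0 0.0015 0.03 -0.008 0; 0 0.0015 0.07 -0.008 0; 0 0.0015 0.11 -0.008 0; 0 0.0015 0.135 -0.008 0; 0 0.0015 0.146 -0.008 0")

```text
time_s: 6.5
position: [0.519, 0.0498, 0.1417]
tool_rot: [[0.078, 0.997, -0.005], [0.997, -0.078, 0.0], [0.0, -0.005, -1.0]]
ft_force: [-0.5, 0.2, 1.1]
grip_width: 0.0854
```

Request:
play_rows(targets="0 0 0 0 0; 0 0 0 0 0;0 0 0 0 0")

```text
time_s: 6.8
position: [0.5207, 0.0504, 0.1457]
tool_rot: [[0.076, 0.997, 0.003], [0.997, -0.076, -0.0], [-0.0, 0.003, -1.0]]
ft_force: [-0.3, 0.2, -0.3]
grip_width: 0.0855
```

```bash
python3 - <<'E'
from h import *
delta((.520,.050,.143),-4.4);s,d=snap('wrist','w7.png')
E
```

```text
shift [-0.0005 -0.0007  0.0027] turn 0.0005 from [0.5207 0.0504 0.1457] t 6.8 F [-0.29  0.17 -0.25] w 0.085470074536198
```

View pics/w7.png

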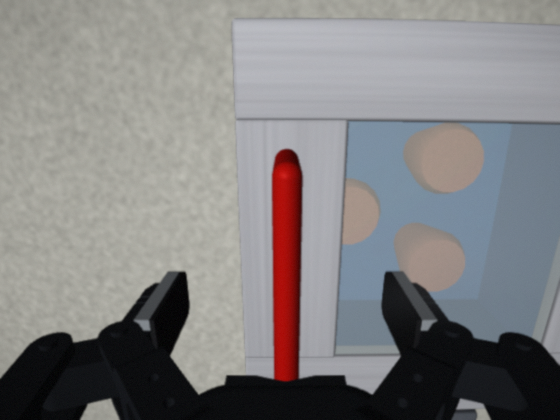

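The bar (col 287) is centred between the fingers. I'll close on it.

Request:
play_rows(targets="0 0 0.001 0 0.5; 0 0 0.002 0 0.8; 0 0 0.002 0 1; 0 0 0.002 0 1; 0 0 0.002 0 1", force=60)

```text
time_s: 7.35
position: [0.5204, 0.0507, 0.1425]
tool_rot: [[0.076, 0.997, 0.001], [0.997, -0.076, -0.0], [-0.0, 0.001, -1.0]]
ft_force: [25.1, -1.5, -4.7]
grip_width: 0.0121
```

Request:
play_rows(targets="0 0 0 0 1; 0 0 0 0 1;0 0 0 0 1; 0 0 0 0 1; 0 0 0 0 1")

```text
time_s: 7.85
position: [0.5212, 0.0506, 0.1426]
tool_rot: [[0.076, 0.997, 0.003], [0.997, -0.076, -0.0], [0.0, 0.003, -1.0]]
ft_force: [5.5, 0.1, -0.8]
grip_width: 0.0104
```

```bash
python3 - <<'E'
from h import *
delta((.520,.050,.143),-4.4);s,d=snap('wrist','w8.png');snap('scene','s8.png')
im=cv2.imread('pics/s8.png');cv2.imwrite('pics/s8z.png',cv2.resize(im[130:290,160:360],None,fx=3.6,fy=3.6,interpolation=cv2.INTER_CUBIC))
E
```

```text
shift [-0.0007 -0.0011 -0.0004] turn 0.0006 from [0.5212 0.0506 0.1426] t 7.85 F [ 5.5   0.12 -0.78] w 0.010363703166549608
```

View pics/s8z.png

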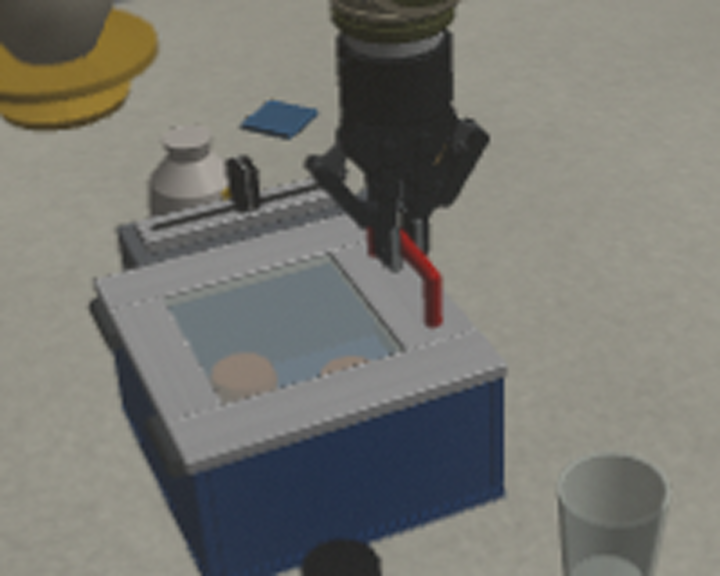

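The fingers have the bar and the lid is still shut. I'll raise it slowly along the hinge arc.

Request:
play_rows(targets="0 0.0002 -0.001 0 1; 0 0.0004 -0.002 0 1; 0 0.0007 -0.003 0 1; 0 0.001 -0.004 0 1; 0 0.001 -0.004 0 1")

```text
time_s: 8.45
position: [0.5217, 0.0505, 0.1451]
tool_rot: [[0.076, 0.997, 0.001], [0.997, -0.076, 0.0], [0.0, 0.0, -1.0]]
ft_force: [9.4, 0.5, -14.0]
grip_width: 0.0099
```

Request:
play_rows(targets="0 0.0003 -0.001 0 1; 0 0.0006 -0.002 0 1; 0 0.0009 -0.003 0 1; 0 0.0012 -0.004 0 1; 0 0.0012 -0.004 0 1")

```text
time_s: 8.95
position: [0.5229, 0.0504, 0.1495]
tool_rot: [[0.076, 0.997, 0.001], [0.997, -0.076, 0.0], [0.0, 0.001, -1.0]]
ft_force: [7.0, 0.1, -7.9]
grip_width: 0.0098
```

Request:
play_rows(targets="0 0.0003 -0.001 0 1; 0 0.0006 -0.002 0 1; 0 0.0009 -0.003 0 1; 0 0.0012 -0.004 0 1; 0 0.0012 -0.004 0 1")

```text
time_s: 9.45
position: [0.5241, 0.0503, 0.1534]
tool_rot: [[0.076, 0.997, 0.001], [0.997, -0.076, 0.0], [0.0, 0.001, -1.0]]
ft_force: [8.0, 0.1, -8.3]
grip_width: 0.0098
```

```bash
python3 - <<'E'
from h import *
delta((.5255,.050,.160),-4.4);snap('scene','s9.png');s,d=snap('wrist','w9.png')
im=cv2.imread('pics/s9.png');cv2.imwrite('pics/s9z.png',cv2.resize(im[130:290,160:360],None,fx=3.6,fy=3.6,interpolation=cv2.INTER_CUBIC))
E
```

```text
shift [-0.0002  0.0014 -0.0066] turn 0.0005 from [0.5241 0.0503 0.1534] t 9.45 F [ 7.99  0.12 -8.27] w 0.00979557725205913
```

View pics/s9z.png

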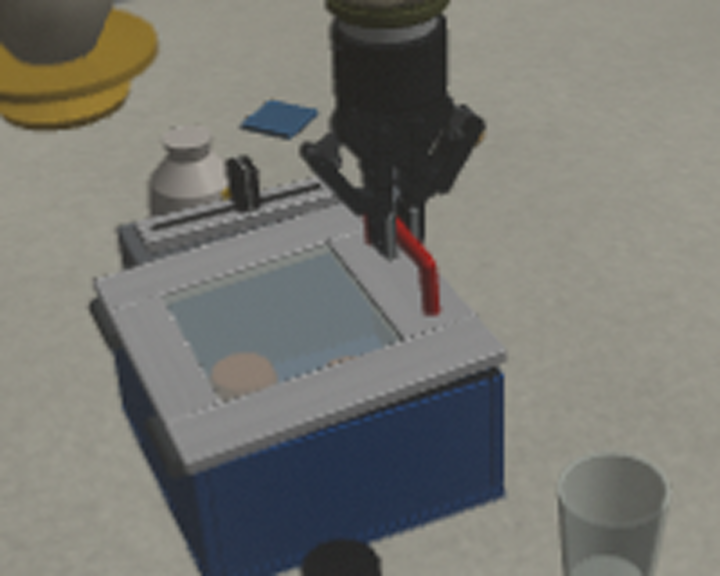

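View pics/w9.png

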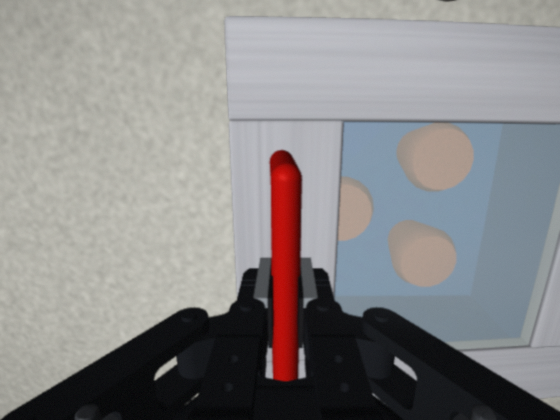

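The seal has let go, with a gap visible at the front edge and about 11 mm of rise at the bar. I'll raise it 7 mm more.

Request:
play_rows(targets="0 0.0004 -0.0015 0 1; 0 0.0009 -0.003 0 1; 0 0.0014 -0.0045 0 1; 0 0.0018 -0.006 0 1; 0 0.0021 -0.007 0 1")

```text
time_s: 10.05
position: [0.5263, 0.0501, 0.1603]
tool_rot: [[0.076, 0.997, 0.001], [0.997, -0.076, 0.0], [0.0, 0.001, -1.0]]
ft_force: [8.7, -0.2, -11.8]
grip_width: 0.0101
```

Request:
play_rows(targets="0 0 0 0 1; 0 0 0 0 1; 0 0 0 0 1; 0 0 0 0 1; 0 0 0 0 1")

```text
time_s: 10.55
position: [0.5265, 0.0501, 0.1608]
tool_rot: [[0.076, 0.997, 0.002], [0.997, -0.076, -0.0], [0.0, 0.002, -1.0]]
ft_force: [7.4, -0.9, -8.2]
grip_width: 0.0101
```

```bash
python3 - <<'E'
from h import *
delta((.5265,.050,.160),-4.4);snap('scene','s10.png');snap('top','t10.png')
im=cv2.imread('pics/s10.png');cv2.imwrite('pics/s10z.png',cv2.resize(im[130:290,160:360],None,fx=3.6,fy=3.6,interpolation=cv2.INTER_CUBIC))
im=cv2.imread('pics/t10.png');cv2.imwrite('pics/t10z.png',cv2.resize(im[120:240,215:395],None,fx=4.4,fy=4.4,interpolation=cv2.INTER_CUBIC))
s,d=snap('wrist','w10.png')
# front edge height from depth on lid front rim
for f in('w8','w10'):
    d=dict(np.load(f'pics/{f}.npz'))
    print(f,bydepth(d,[[245,60],[245,80],[270,60],[330,60],[450,60]]).round(4))
E
```

```text
shift [-0.0001  0.      0.0008] turn 0.0005 from [0.5265 0.0501 0.1608] t 10.55 F [ 7.37 -0.9  -8.21] w 0.010050712725609189
w8 [[0.5097 0.1465 0.1242]
 [0.5088 0.1381 0.1251]
 [0.5207 0.1458 0.1229]
 [0.5475 0.1439 0.1227]
 [0.6019 0.1404 0.1229]]
w10 [[0.5148 0.1462 0.1409]
 [0.5142 0.1376 0.1434]
 [0.526  0.1453 0.1415]
 [0.5531 0.1436 0.1392]
 [0.61   0.1404 0.1353]]
```

View pics/s10z.png

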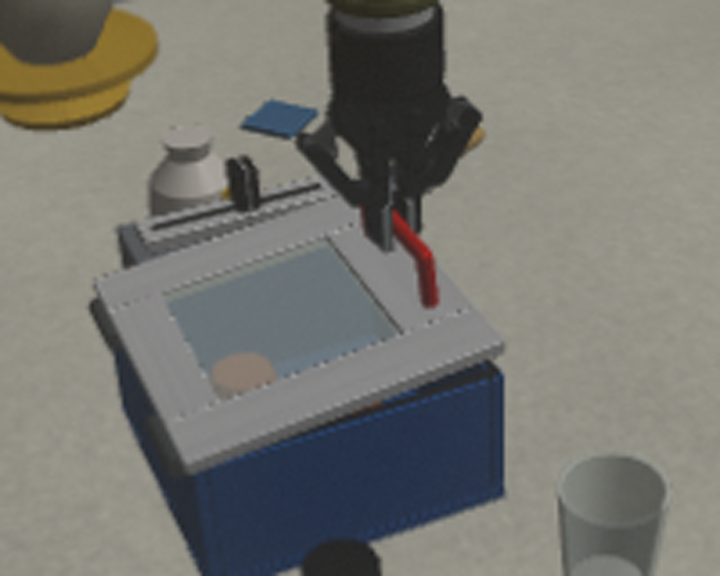

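View pics/t10z.png

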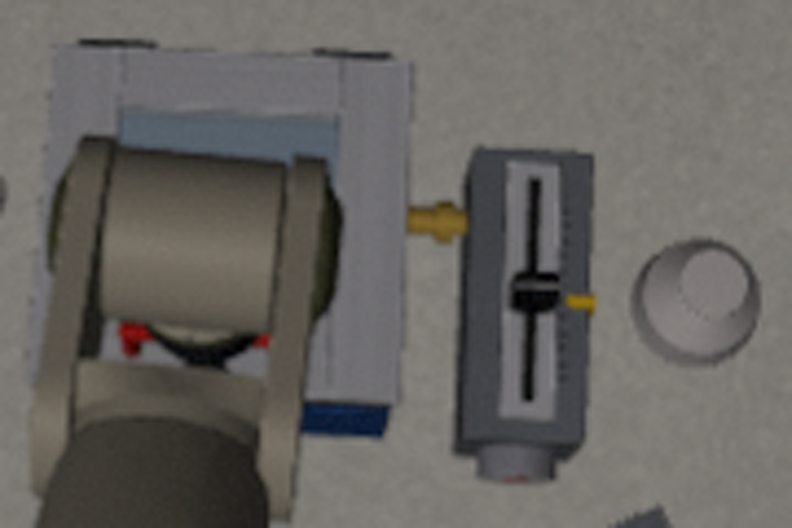

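The scene view shows the front edge open evenly. The slider line in the top view is at (336.6,184.8). I'll check it numerically against the marker at its own height.

```bash
python3 - <<'E'
from h import *
a=np.radians(-4.5);ex=np.array([np.cos(a),np.sin(a)])
d=dict(np.load('pics/t10.npz'));g=d['pixels'].min(2);print(g[180:192,332:342])
P=onplane(d,[[336.6,184.8]],.1405)[0];Q=onplane(d,[[347,188.4]],.096)[0];print('top',P,Q,(P-Q)[:2]@ex)
d=dict(np.load('pics/w5.npz'));im=cv2.imread('pics/w5.png');hsv=cv2.cvtColor(im,cv2.COLOR_BGR2HSV)
y=cv2.inRange(hsv,(20,150,100),(35,255,255));y[:211]=0;y[219:]=0;y[:,:270]=0;y[:,300:]=0;v,u=np.nonzero(y)
Q=onplane(d,[[u.mean(),v.mean()]],.096)[0]
r=im[185:210,280:293].min(2).astype(float);r=np.clip(r-40,0,None);c=280+(r.sum(0)@np.arange(13))/r.sum()
P=onplane(d,[[c,197]],.1405)[0];print('wrist',c,u.mean(),P,Q,(P-Q)[:2]@ex)
E
```

```text
[[109 104  65  21  12  85 110 113 112 103]
 [ 90  73  42  13  10  71  89  89  89  85]
 [ 39  15   8   4  11  11   7   7   8  32]
 [ 21  25  26  27  26  14  13   5  13   8]
 [ 47  52  51  52  57  60  60  59  60  54]
 [ 46  50  50  47  57  69  71  68  68  66]
 [  8   8   7   5  13   9  12   6  13   8]
 [  2   7  11   2  13  11  14   9  12  14]
 [  2   4   7   3  10   9   8   9   7  22]
 [  8   8  11   8   3   5  10  10  10  41]
 [ 44  28  10   5   0  12  19  34  54  57]
 [ 89  72  39   8  24  67  81  87  96  66]]
top [ 0.55881865 -0.14801259  0.1405    ] [ 0.55736042 -0.18192537  0.096     ] -0.001207035488783125
wrist 285.04293424926396 286.7551020408163 [ 0.55851635 -0.14904829  0.1405    ] [ 0.55775582 -0.18040949  0.096     ] -0.0017023927350855441
```

```bash
python3 - <<'E'
from h import *
s=status.observe();print(s['time_s'],s['position'],s['ft_force'],s['grip_width'],np.abs(s['qvel']).max())
print(env.close_job())
E
```

```text
10.7 [0.52649106 0.05010535 0.16080875] [ 7.97241006 -0.29304964 -8.12884859] 0.009655728623456298 0.07981168974669114
the job is handed in; nothing more can be done
None
```

I slid the bleed slider to the marker with the lid shut. I then gripped the red handle, raised the lid slowly until the seal let go, and handed the job in at 10.7 s with the lid held open. The interface gives no verdict, so these are my own last checks:

- **Slider:** its white line measured 1.2 mm (top camera) and 1.7 mm (wrist camera) short of the marker. The arm's own position had put it about 0.5 mm past. The readings disagree by about 2 mm, but all are within the 5 mm allowed.
- **Lid:** the bar rose about 18 mm. That puts the front edge about 20 mm open, and depth readings on the lid agree.
- **Grip:** the fingers were closed on the bar at 60 N, with the arm at rest and about 8 N of pull down and 8 N sideways at the wrist. The gripper read about 10 mm on the 12 mm bar. The lid stayed put.
- **Other things:** in the last pictures the vase, tile and cup look unmoved. I compared these by eye only and did not check the remaining things separately.

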